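Scan a carton in at the scanning corner

TASK

Book the long, low carton in: slide it along the bench, label end leading, fully home into the corner of the metal stop, flush against both the end stop and the side fence, so that its label faces the clamped hand scanner. Only then squeeze the scanner's trigger fully against its spring, hold it for about half a second and let it spring back, leaving the carton home in its corner and everything else on the bench where it was.

Things in the scene. Friction and masses are not known exactly. Their poses are not given: they have to be found in the camera images.
- station: fixed scanning station: L-shaped aluminium stop, 26 high, plus a pistol-shaped hand scanner clamped on its side. Origin: inner corner of the stop, on the bench; z up, x away from the robot, y left. Side fence: face x = 0, 12 thick towards +x, from y = 0 to 200. End stop: face y = 0, 12 thick towards -y, from x = 0 to -118. The carton belongs at x < 0, y > 0
- scanner_nose (a point): centre of the pale scanner's black nose window, at (-47.5, -59, 60) in the station frame, looking along station +y. The barrel runs from here back to y = -204, 44 wide (nose 52), top at most 94 above the bench
- trigger_pad (a point): point to press on the front (station +y) face of the grey trigger bar, at rest at (-112, -122, 60) in the station frame, 60 above the bench. The bar runs from its hinge at x = -76 to x = -128, is 10 thick and 26 high, and stands in front of the grip. Pressed towards station -y it travels about 12 here
- grip_back (a point): point on the back (station -y) face of the scanner's fixed grip directly across from the trigger pad, at (-112, -183, 60) in the station frame; 61 from the pad at rest, about 49 when squeezed. The grip sticks out of the barrel towards station -x, from x = -70 to -182, y = -184 to -150, from 42 to 78 above the bench, free air beneath
- trigger (a joint): angle of the sprung trigger in rad: 0 at rest, 0.32 fully squeezed; about 3 N at the pad to start it, 7 N to hold it fully squeezed; springs back when let go
- carton: long, low closed cardboard carton with a white bar-code label on one end, 95 (its x) x 160 (its y) x 80 high (z), about 0.5 kg, too wide to grasp. Origin: centre of its underside. The label is on its -y end, which roughly faces the end stop. Home: origin at (-47.5, 80, 0) in the station frame, axes parallel
- carton_label (a point): centre of the carton's label end (-y face), 40 above its underside
- square_carton: plain cardboard carton without a label, square from above, 90 x 90 x 100 high, beyond the fence line; bystander
- ink_bottle: white ink bottle with a black cap, 52 across, 130 high, beyond the fence line; bystander
- fluid_bottle: white bottle, 60 across, 150 high, standing behind the scanner; bystander
- tape_roll: roll of brown tape lying flat, 100 across, 45 high, beyond the fence line; bystander
- mug: white mug, 80 across, 90 high, left side of the bench; bystander
- screwdriver: screwdriver lying on the bench near the robot; bystander
- cartridge: black printer cartridge, 60 x 110 x 51 high, lying on the bench at the right; bystander
Mind the look-alikes: they are no part of the job. What is shaped like the carton but blue or pink is not meant.

How it is judged:
On the way, in this order (a step that is already met when the one before it is completed fails the run):
1. the carton is fully home in the corner, with the trigger at rest (x of carton_label in the frame of station between -0.0555 and -0.0395 m and y of carton_label in the frame of station between -0.008 and 0.008 m and angle between the y axis of carton and the y axis of station, either way round below 0.08 rad and angle between carton's own z axis and vertical below 0.05 rad and height (world z) of carton below 0.006 m and value of joint trigger below 0.08 rad), for 0.2 s.
2. the trigger is squeezed fully while the carton is home (x of carton_label in the frame of station between -0.0555 and -0.0395 m and y of carton_label in the frame of station between -0.008 and 0.008 m and angle between the y axis of carton and the y axis of station, either way round below 0.08 rad and angle between carton's own z axis and vertical below 0.05 rad and height (world z) of carton below 0.006 m and value of joint trigger above 0.27 rad), for 0.3 s.
At the end, for the whole second after the job is handed in: The carton rests flat in the corner, its label end within 8 mm of the end stop and its side within 8 mm of the side fence, square within 0.08 rad, and the trigger has sprung back (below 0.05 rad) (x of carton_label in the frame of station between -0.0555 and -0.0395 m and y of carton_label in the frame of station between -0.008 and 0.008 m and angle between the y axis of carton and the y axis of station, either way round below 0.08 rad and angle between carton's own z axis and vertical below 0.05 rad and height (world z) of carton below 0.006 m and value of joint trigger below 0.05 rad and linear speed of carton below 0.01 m/s); the robot touches nothing.
It fails at once if the trigger is pulled while the carton is not home (value of joint trigger above 0.15 rad and not (x of carton_label in the frame of station between -0.0555 and -0.0395 m and y of carton_label in the frame of station between -0.008 and 0.008 m and angle between the y axis of carton and the y axis of station, either way round below 0.08 rad and angle between carton's own z axis and vertical below 0.05 rad and height (world z) of carton below 0.006 m)).
It fails at once if the carton is lifted or tipped instead of slid (height (world z) of carton above 0.025 m or angle between carton's own z axis and vertical above 0.3 rad).
It fails at once if a bystander is moved more than 30 mm (distance of any of square_carton, ink_bottle, fluid_bottle, tape_roll, mug, screwdriver, cartridge from where it was at the start of the episode above 0.03 m).
It also fails if it takes over 56 s, if anything falls off the work surface, if the arm or the gripper's body presses on something with over 40 N, if the wrist force passes 120 N, or if a joint passes its speed limit or range.

ROBOT

A 6-joint arm with a two-finger parallel gripper is mounted at the origin on the work surface. World frame = base frame: x ahead of the robot, y to its left, z up, the work surface at z = 0. Lengths are in m, angles in rad, forces in N, time in s.
With the tool pointing down it reaches from about 0.35 to 0.975 m from the base axis. Payload 7.1 kg.
Tool frame: the origin (TCP) lies midway between the tips of the shut fingers; the grasp point (between the pads) lies 19 mm behind it; z points along the fingers, y is the line along which they close (so a half turn about z gives the same grasp; the last joint's range is limited). The gripper opens to 88 mm and grips with 3 to 60 N. Pads are 20 mm wide; open, the fingers measure 115 mm over their backs; the gripper's body (75 mm by 178 mm) begins 61 mm behind the grasp point.
Start: joints at [1.315, 0.423, 1.63, -0, 1.089, -0.019], TCP at [0.147, 0.608, 0.223] pointing down, gripper open.
Joint ranges: [-3, 3], [-0.9, 2.11], [0.09, 2.58], [-1.31, 4.45], [0.11, 2.69], [-2.54, 2.54]. Speed limits (rad/s): [2.39, 2.39, 3.01, 3.14, 3.14, 3.14].

INTERFACE

Orientations are given as a unit quaternion [w, x, y, z].
In Python, from station import move_pose, movel, movej, command_gripper, wait, inverse_kinematics, read_camera, camera_info, MotionError, job_done, get_time, get_joint_pos, get_qvel, get_effort, get_tcp_pos, get_ee_rot, get_ft_force, get_ft_torque, get_grip_width, get_finger_force gives the robot as it stands. Calls block until the motion is done:
- move_pose(position, orientation): joint-space move of the TCP to a pose.
- movel(position, frame=None, v=0.15, until_force=None): straight line of the TCP; frame=None keeps the orientation; v is the mean speed in m/s. With until_force (N) it stops when the force on the tool has changed by that much, and returns True; else False.
- movej(angles): joint-space move.
- command_gripper(opening): opening from 0.0 (shut) to 1.0 (fully open); the grip force is fixed at half the most; returns when the fingers have stopped.
- wait(seconds).
- inverse_kinematics(position, orientation): joint angles nearest the present ones, or None.
- read_camera(name): name is "scene" or "top"; returns the picture (420x560x3 uint8, red, green, blue); there is no depth.
- camera_info(name): a dict with "intrinsics" (3x3 intrinsics, pixels), "dist" ([k1, k2, p1, p2, k3] as OpenCV has them; the pictures are not rectified), "T" (4x4, takes a point from camera to world coordinates). Camera axes: x right, y up, looking along -z (the intrinsics and any distortion apply to the point x, -y, -z); pixel columns grow to the right and rows downward; lengths in m; the calibration is good to about 2 mm. A picture is of the moment at which its call begins. camera_info takes no time and is no camera call.
A pose or a line that the arm cannot do raises MotionError and nothing moves.
- job_done(): hands the job in; it is judged then, once.
Readings, each from a call of its own:
- get_time(): time.
- get_joint_pos(): joint angles.
- get_qvel(): joint speeds.
- get_effort(): joint torques, N m.
- get_tcp_pos(): TCP position.
- get_ee_rot(): TCP orientation.
- get_ft_force(): force on the tool from outside, world axes, zero at the start.
- get_ft_torque(): the same for the moment, N m.
- get_grip_width(): opening from 0.0 (shut) to 1.0 (fully open).
- get_finger_force(): force on a finger pad.
Only numpy, scipy, OpenCV 4.12 (cv2) and the standard library are available. Lean on these libraries where they do the work, as an engineer would, in place of code of your own. Each camera call takes 0.05 s, during which the arm holds its last target. There are 200 camera calls.

## Working session

There is one attempt and no reset: what is moved stays moved. The work goes in short steps, each a Python script; the robot and the scene stay as the last script left them, time stands still between calls to the robot, and variables do not carry over. Pictures are saved under pics/ and viewed, at most 10 in all, crops included, and the job is handed in when it is done.

```bash
mkdir -p pics; ls; python3 - <<'E'
from station import *
import cv2, numpy as np
for n in ("scene","top"):
    cv2.imwrite(f"pics/{n}0.png", cv2.cvtColor(read_camera(n),cv2.COLOR_RGB2BGR))
    i=camera_info(n); print(n,np.round(i["intrinsics"],1).tolist(),i["dist"],np.round(i["T"],4).tolist())
print(get_time(),get_ee_rot())
E
```

```text
pics
scene [[537.4, 0.0, 274.6], [0.0, 537.4, 213.2], [0.0, 0.0, 1.0]] [-0.06584999  0.          0.          0.          0.        ] [[-0.8892, -0.3219, 0.3251, 0.8939], [0.4571, -0.6558, 0.6008, 0.8083], [0.0198, 0.6828, 0.7303, 1.0313], [0.0, 0.0, 0.0, 1.0]]
top [[421.1, 0.0, 275.6], [0.0, 421.1, 200.9], [0.0, 0.0, 1.0]] [0.00969383 0.         0.         0.         0.        ] [[0.0189, 0.9972, -0.0724, 0.3912], [-0.9998, 0.0183, -0.0089, 0.0037], [-0.0076, 0.0726, 0.9973, 1.3878], [0.0, 0.0, 0.0, 1.0]]
0.1 [-8.33101758e-05  1.18118935e-01  9.92999233e-01 -6.58468612e-04]
```

View pics/scene0.png

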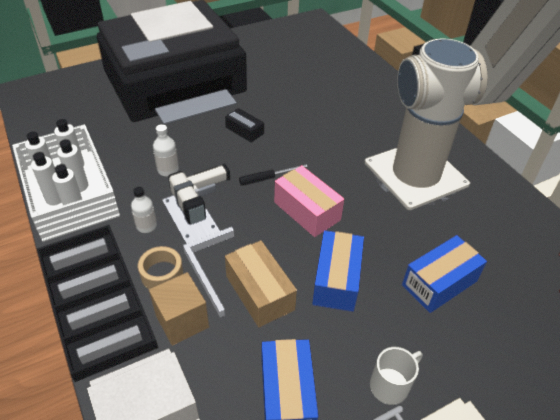

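View pics/top0.png

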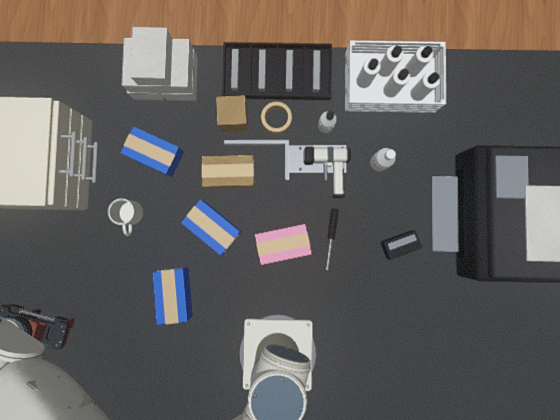

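Candidates for the carton are as follows (top-camera pixels):
- Brown long box at (228,170), scene (260,280).
- Square brown box at (231,112).
- Blue boxes at (151,151), (211,227) and (171,296). The last one carries a label but is the wrong colour.
- Pink box at (283,244).

I choose the brown long box at (228,170). The fence runs (225,142)–(288,142), the end stop goes down from (287,142) to (287,178), and the scanner is at (330,165). I'll check this in one close crop.

```bash
python3 - <<'E'
import cv2, numpy as np
t=cv2.imread("pics/top0.png")[120:220,190:390]; s=cv2.imread("pics/scene0.png")[155:335,130:330]
cv2.imwrite("pics/c1.png",cv2.resize(t,None,fx=4,fy=4,interpolation=cv2.INTER_CUBIC))
cv2.imwrite("pics/c2.png",cv2.resize(s,None,fx=3.3,fy=3.3,interpolation=cv2.INTER_CUBIC))
E
```

```text
(no output)
```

View pics/c1.png

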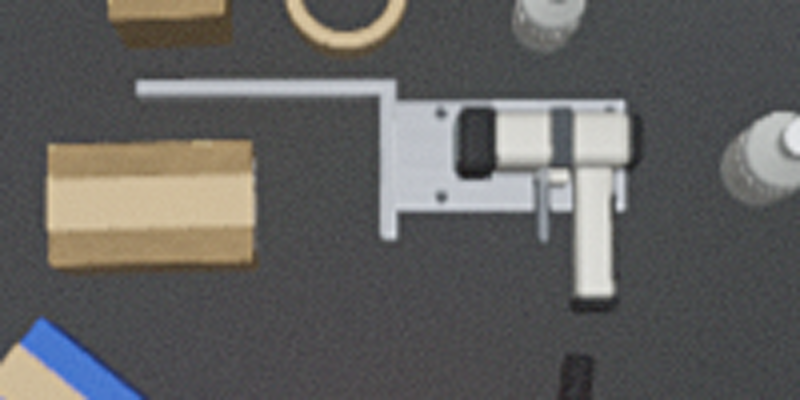

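View pics/c2.png

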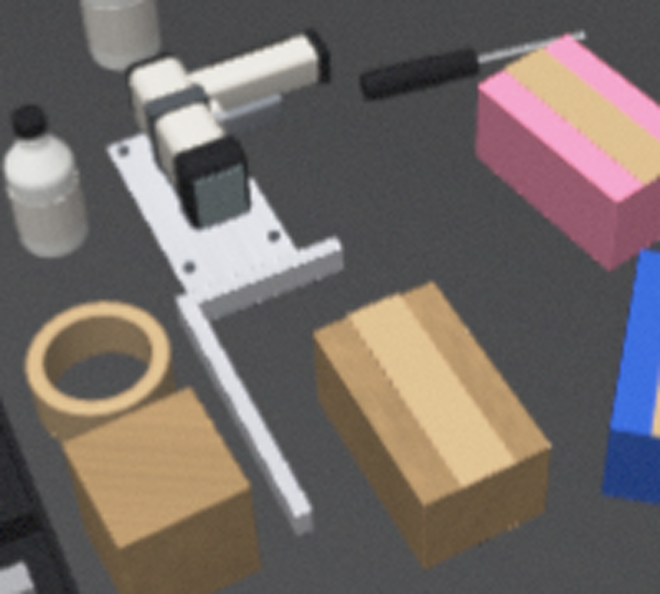

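The close crop confirms it: a brown, taped long carton, with a white label sliver on its right (end-stop) edge at crop (255,160). The L-stop outer corner is at crop1 (396,80), and the trigger bar is at (543,210). Next I refine these corners and triangulate across both views.

```bash
cat > h.py <<'E'
import cv2, numpy as np
from station import *
def ray(n,p):
    i=camera_info(n); u=cv2.undistortPoints(np.array([[p]],float),np.array(i["intrinsics"]),np.array(i["dist"]))[0,0]
    T=np.array(i["T"]); d=T[:3,:3]@[u[0],-u[1],-1]; return T[:3,3],d/np.linalg.norm(d)
def onz(n,p,z):
    o,d=ray(n,p); return o+d*(z-o[2])/d[2]
def tri(a,b):
    (o1,d1),(o2,d2)=ray("top",a),ray("scene",b)
    s=np.linalg.lstsq(np.c_[d1,-d2],o2-o1,rcond=None)[0]; p,q=o1+s[0]*d1,o2+s[1]*d2
    return (p+q)/2,np.linalg.norm(p-q)
E
python3 - <<'E'
from h import *
g={n:cv2.imread(f"pics/{n}0.png",0) for n in("top","scene")}
def sub(n,p): return cv2.cornerSubPix(g[n],np.array([[p]],np.float32),(3,3),(-1,-1),(3,40,.01))[0,0]
P={"c+x-y":((252,140),(315,333)),"c+x+y":((48,145),(425,503)),"c-x+y":((48,263),(550,450)),"c-x-y":((254,262),(433,282)),
"Lcorner":((396,80),(180,297)),"Lfence_end":((136,80),(295,520)),"Lstop_end":((397,240),(333,238))}
for k,(a,b) in P.items():
    a=(190+a[0]/4-.4,120+a[1]/4-.4); b=(130+b[0]/3.3-.35,155+b[1]/3.3-.35); A,B=sub("top",a),sub("scene",b)
    X,e=tri(A,B); X0,e0=tri(a,b)
    print(k,np.round(A-a,1),np.round(B-b,1),np.round(X,4),round(e,4),"| raw",np.round(X0,4),round(e0,4),"plane",np.round(onz("top",A,.08 if k[0]=="c" else .026)[:2],4))
# strip masks
im=cv2.imread("pics/top0.png"); hsv=cv2.cvtColor(im,cv2.COLOR_BGR2HSV)
m=((hsv[...,1]<60)&(hsv[...,2]>125)).astype(np.uint8)
for nm,(x0,x1,y0,y1) in {"fence":(222,284,136,148),"stop":(283,289,148,182)}.items():
    v,u=np.nonzero(m[y0:y1,x0:x1]); pts=np.array([onz("top",(a+x0,b+y0),.026)[:2] for a,b in zip(u,v)])
    vx,vy,x,y=cv2.fitLine(pts.astype(np.float32),cv2.DIST_HUBER,0,.01,.01).ravel(); print(nm,len(u),vx,vy,x,y,pts.min(0),pts.max(0))
E
```

```text
c+x-y [-0.3  0.2] [-0.6 -0.1] [0.6307 0.0912 0.0784] 0.001 | raw [0.6304 0.0909 0.0779] 0.0015 plane [0.63   0.0913]
c+x+y [-0.1 -0.4] [-0.4  0.7] [0.625  0.2509 0.0807] 0.0002 | raw [0.6236 0.2502 0.0815] 0.0 plane [0.6252 0.251 ]
c-x+y [0.2 0.5] [ 0.6 -1.3] [0.5295 0.2466 0.0797] 0.0009 | raw [0.5314 0.2478 0.0775] 0.001 plane [0.5291 0.2467]
c-x-y [-0.8 -0.5] [-0.4 -0.4] [0.5374 0.0883 0.0815] 0.0033 | raw [0.5358 0.0862 0.0772] 0.0025 plane [0.5361 0.0892]
Lcorner [-0.2 -0. ] [ 1.7 -1.7] [ 0.6885 -0.0211  0.0333] 0.0047 | raw [ 0.6914 -0.0225  0.0264] 0.0016 plane [ 0.6923 -0.0224]
Lfence_end [-0.4  1.1] [-0.7 -0.9] [0.6881 0.19   0.0251] 0.0068 | raw [0.6897 0.1902 0.0235] 0.0014 plane [0.6849 0.1914]
Lstop_end [-1.2  0.3] [2.6 1.6] [ 0.5605 -0.0225  0.0203] 0.001 | raw [ 0.5631 -0.0272  0.0226] 0.0051 plane [ 0.5593 -0.0222]
fence 240 0.013235973 -0.9999124 0.6833808 0.08737606 [ 0.67730122 -0.00476029] [0.6906103  0.18882881]
stop 127 0.99939 0.034923732 0.60268617 -0.018524934 [ 0.56223172 -0.02311477] [ 0.66438653 -0.01159318]
```

```bash
cat >> h.py <<'E'
def q(psi): return [0.,-np.sin(psi/2),np.cos(psi/2),0.]   # tool down, finger line = world y turned by psi
def snap(name):
    for n in("top","scene"): cv2.imwrite(f"pics/{n}_{name}.png",cv2.cvtColor(read_camera(n),cv2.COLOR_RGB2BGR))
YAW=.013
E
python3 - <<'E'
from h import *
command_gripper(.6)
move_pose([.508,.166,.20],q(YAW))
movel([.508,.166,.04],v=.2)
print(get_ft_force(),get_time())
print(movel([.586,.166,.04],v=.04,until_force=10),get_tcp_pos(),get_ft_force())
movel([get_tcp_pos()[0]-.02,.166,.04],v=.1); movel([.53,.166,.20],v=.2)
move_pose([.50,.30,.3],q(-np.pi/2+YAW))
snap("1"); print(get_time(),get_joint_pos())
im=cv2.imread("pics/top_1.png")[100:280,110:330]; cv2.imwrite("pics/c3.png",cv2.resize(im,None,fx=3,fy=3,interpolation=cv2.INTER_CUBIC))
E
```

```text
[ 0.63689119 -0.83072393  1.05006487] 3.8167
True [0.56895138 0.16571132 0.03937278] [ 0.16758718  0.16988484 -0.39353444]
8.2 [ 5.19565706e-01  2.82453644e-01  1.65005500e+00 -5.51164180e-05
  1.21002016e+00  5.06477549e-01]
```

View pics/c3.png

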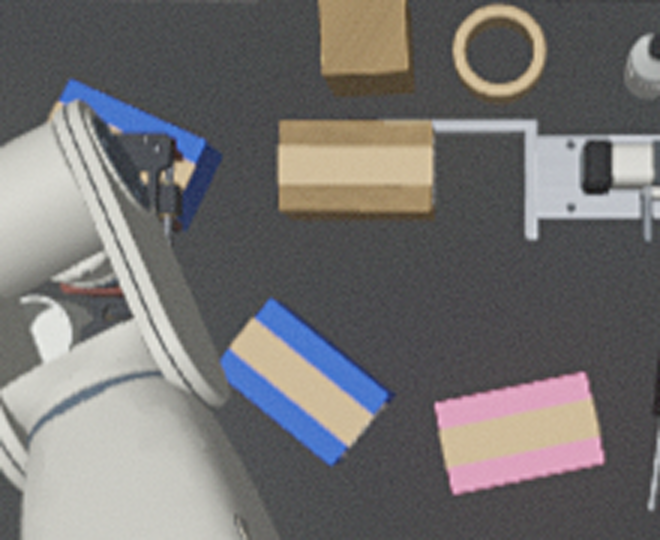

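The carton now lies square against the fence, with its left end at crop x 278. The blue box corner is at crop (220,155), about 55 mm further left, so the end push has room.

```bash
python3 - <<'E'
from h import *
command_gripper(.35)
Q=q(-np.pi/2+YAW)
move_pose([.624,.274,.20],Q)
movel([.624,.274,.04],v=.2)
print(get_ft_force(),get_tcp_pos())
print(movel([.6255,.14,.04],v=.06,until_force=12),get_tcp_pos(),get_ft_force())
y=get_tcp_pos()[1]
movel([.6245,y+.015,.04],v=.1); movel([.62,y+.015,.20],v=.2)
# side nudge
Q=q(YAW); move_pose([.545,.075,.20],Q); command_gripper(.6)
movel([.545,.075,.04],v=.2)
print(movel([.59,.075,.04],v=.04,until_force=12),get_tcp_pos())
movel([get_tcp_pos()[0]-.025,.075,.04],v=.1); movel([.53,.075,.2],v=.2)
move_pose([.50,.30,.3],Q)
snap("2"); print(get_time())
im=cv2.imread("pics/top_2.png")[120:220,190:390]; cv2.imwrite("pics/c4.png",cv2.resize(im,None,fx=4,fy=4,interpolation=cv2.INTER_CUBIC))
im=cv2.imread("pics/scene_2.png")[155:335,130:330]; cv2.imwrite("pics/c5.png",cv2.resize(im,None,fx=3.3,fy=3.3,interpolation=cv2.INTER_CUBIC))
E
```

```text
[-0.14831724  0.44673426  1.14110695] [0.62488986 0.27466987 0.0416518 ]
True [0.62501757 0.15942268 0.04002638] [-0.70777808  3.60345627  1.86515302]
True [0.57079678 0.0747602  0.03954758]
19.475
```

View pics/c4.png

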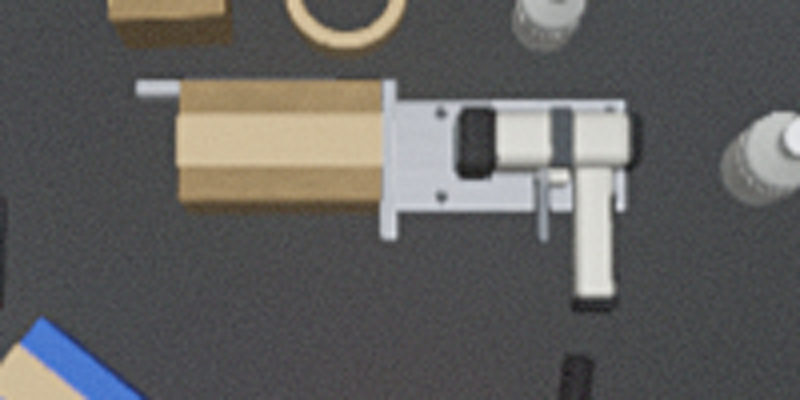

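View pics/c5.png

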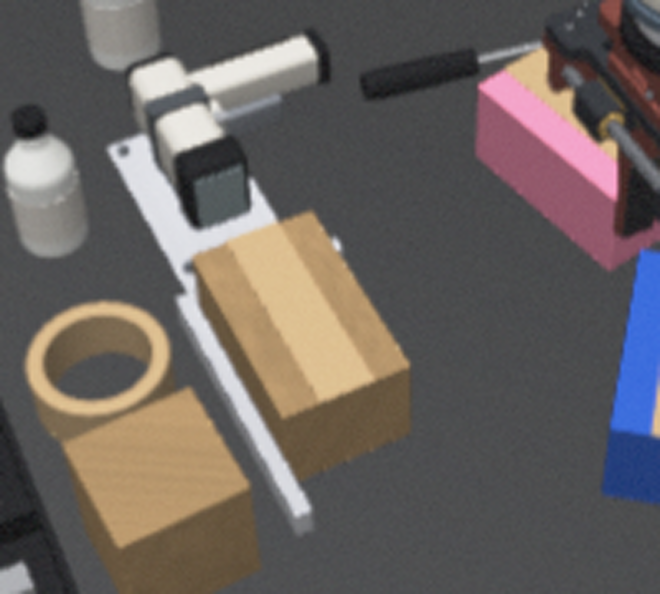

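The carton is home: it sits flush on both stop faces in both views (top crop 180–383 × 80–205). The trigger bar is at crop x≈543 and the grip at 575–614. Next I check the squeeze position from both views.

```bash
python3 - <<'E'
from h import *
o=np.array([.677,-.010]); R=np.array([[np.cos(YAW),-np.sin(YAW)],[np.sin(YAW),np.cos(YAW)]])
for k,p in {"trig":(-.112,-.122),"gripback":(-.112,-.183),"gripfront":(-.112,-.150),"gripend":(-.182,-.167),"mid":(-.112,-.1565)}.items(): print(k,np.round(o+R@p,4))
t=lambda u,v:(190+u/4-.4,120+v/4-.4)
s=lambda u,v:(130+u/3.3-.35,155+v/3.3-.35)
for k,a,z in [("trig front",(538,215),.073),("trig back",(549,215),.073),("grip front",(575,215),.078),("grip back",(614,215),.078),("grip end",(595,310),.078),("trig tip",(543,241),.073)]: print(k,np.round(onz("top",t(*a),z),4))
print("trig tip tri",tri(t(545,241),s(281,98)),"grip end front-top tri",tri(t(575,300),s(330,68)))
for q0 in(YAW,YAW+np.pi):print(inverse_kinematics([.565,-.168,.041],q(q0)))
E
```

```text
trig [ 0.5666 -0.1334]
gripback [ 0.5674 -0.1944]
gripfront [ 0.567  -0.1614]
gripend [ 0.4972 -0.1794]
mid [ 0.567  -0.1679]
trig front [ 0.5763 -0.1353  0.073 ]
trig back [ 0.5765 -0.1439  0.073 ]
grip front [ 0.5761 -0.1637  0.078 ]
grip back [ 0.5767 -0.1941  0.078 ]
grip end [ 0.5018 -0.1799  0.078 ]
trig tip [ 0.5558 -0.1394  0.073 ]
trig tip tri (array([ 0.5568045 , -0.14167585,  0.06868798]), np.float64(0.0008783378172062608)) grip end front-top tri (array([ 0.50843223, -0.16494589,  0.06204096]), np.float64(0.005452434648277618))
[-3.09209110e-01  6.27847476e-01  1.80073096e+00 -4.44089210e-16
  7.13014221e-01 -1.89300544e+00]
[-3.09209110e-01  6.27847476e-01  1.80073096e+00 -4.44089210e-16
  7.13014221e-01  1.24858722e+00]
```

```bash
python3 - <<'E'
from h import *
command_gripper(1.0)
Q=q(YAW+np.pi); P=[.567,-.1695]
move_pose(P+[.22],Q); f0=np.array(get_ft_force())
print(movel(P+[.042],v=.12,until_force=8),get_tcp_pos(),get_time())
for w in(.65,.5):
    command_gripper(w); print(w,get_grip_width(),get_finger_force(),np.round(get_ft_force()-f0,1),get_time())
wait(.7); print(get_grip_width(),get_finger_force(),get_tcp_pos()); snap("3")
im=cv2.imread("pics/scene_3.png")[135:315,130:330]; cv2.imwrite("pics/c6.png",cv2.resize(im,None,fx=3.3,fy=3.3,interpolation=cv2.INTER_CUBIC))
E
```

```text
False [ 0.56753633 -0.16966195  0.04271216] 23.8167
0.65 0.6465326587602186 2.604989774990827 [-1.1  5.   5.2] 24.4833
0.5 0.5572642351728883 28.904435746371746 [-1.7 -8.2  2. ] 24.7917
0.5569725028073477 28.91557663679123 [ 0.56683449 -0.17118325  0.0420523 ]
```

View pics/c6.png

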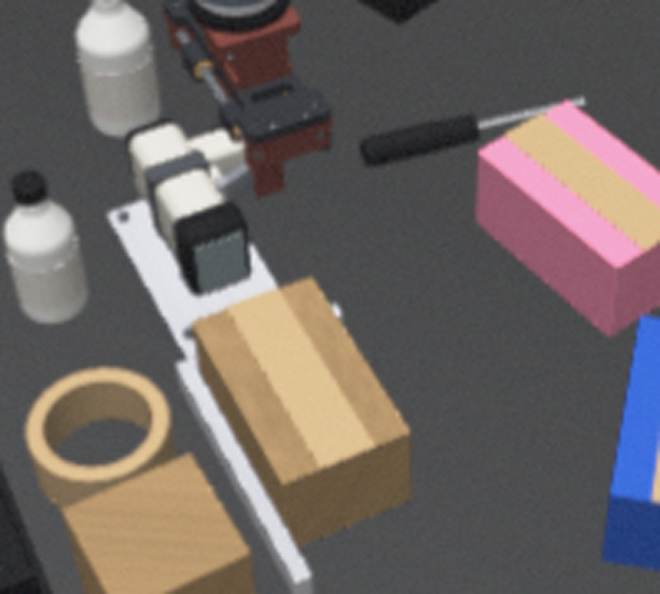

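The width stopped at 0.557 (49.0 mm) with 29 N on the pads, which matches a full squeeze. The picture shows the fingers around trigger and grip near (265,165) and the carton still in its corner. Now I release, retreat and check before handing in.

```bash
python3 - <<'E'
from h import *
command_gripper(1.0); P=get_tcp_pos()
movel([.567,-.1695,.042],v=.05); movel([.567,-.1695,.24],v=.15)
move_pose([.45,.30,.3],q(YAW)); snap("4"); print(get_time(),get_grip_width())
a=cv2.imread("pics/top_2.png",0)[90:260,190:420]; b=cv2.imread("pics/top_4.png",0)[90:260,190:420]
d=cv2.medianBlur(cv2.absdiff(a,b),3)>25; v,u=np.nonzero(d); print("changed px",d.sum(),(u.min()+190,u.max()+190,v.min()+90,v.max()+90) if d.any() else "")
im=cv2.imread("pics/top_4.png"); cv2.imwrite("pics/c7.png",im[90:260,100:430].repeat(2,0).repeat(2,1))
E
```

```text
30.125 1.0029280853071363
changed px 8 (np.int64(190), np.int64(190), np.int64(176), np.int64(257))
```

View pics/c7.png

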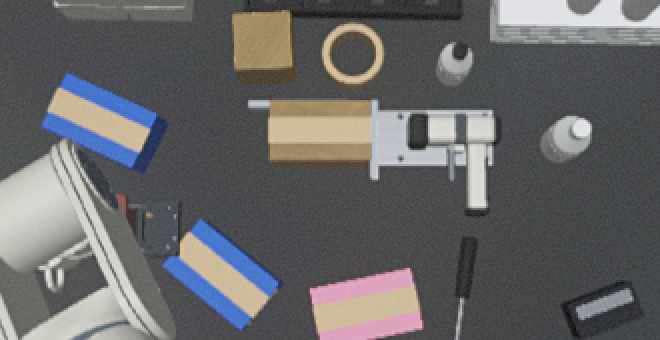

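The carton is home at (320,130), the trigger is back at rest at (452,163), and nothing else has moved. The gripper is clear in the air at about z 0.3.

```bash
python3 -c "
from station import *
print(job_done())"
```

```text
the job is handed in; nothing more can be done
None
```

The carton is home in the corner of the stop, the trigger was squeezed fully for over half a second and sprang back, nothing else moved in the final top view, and the job was handed in at about 30 s (no verdict was returned).

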